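Clip the scraper on the tray and present the masher level

TASK

Clip the sprung rim scraper over the long edge of the white tray that is nearest the robot (anywhere along it that is clear of the corners, jaws well down on both sides of the wall) and let go of it, then draw the wooden masher out of its crock. Turn the masher from upright to level and finish while still holding it still and level in the gripper, about 100 mm or more above the tray's rim with its thick head over the tray, ready to be scraped: do not put it down or let it touch the tray or scraper. Leave the other things on the counter where they stand.

Things in the scene. Friction and masses are not known exactly. Their poses are not given: they have to be found in the camera images.
- clip_mid (a point): Grip point of the rim scraper, centred between its two steel squeeze levers, 70 mm above its feet. Levers lie either side along x of this frame: 34 mm wide (y), from 51 to 86 mm above the feet, over their outer faces 36 mm at the bottom and 48 at the top. Squeezed along x (10 to 15 N) until parallel and 30 mm over all, they swing the jaw tips below 18 mm apart. z is up
- clip: The rim scraper: a loose sprung clamp, 86 mm tall, 80 g, standing on the counter on its two black jaws, steel levers up. Origin under it between the feet, z up, hinge along y, jaws and levers either side along x. Both sides alike: a half turn about z makes no difference. The frame belongs to the -x half
- clip_mouth (a point): Middle of the scraper's jaws: 14 mm above the jaw tips, 56 mm below clip_mid. Each jaw is 9 mm thick (along x), 44 mm wide (along y), with a rubber lip outside; an edge can enter the mouth up to 30 mm from the tips, then meets the hinge block
- clip_jaw (a joint): Opening angle of the sprung hinge of the scraper, rad: 0 shut, 0.44 fully open (stop), about 0.12 when the jaws bite the 5 mm tray wall. The hinge runs along y of the scraper, 43 mm above its feet; the spring closes it with about 7 N at the jaws
- tray: White rectangular open tray, fixed, 200 (x) by 280 (y) by 65 mm high, upright walls 5 mm thick, floor 5 mm; origin under its centre on the counter, x across from the long edge nearest the robot to the far one, y along the long edges
- tray_edge (a point): Middle of the top of the tray's long wall nearest the robot, half-way through its thickness, 65 mm above the counter; the wall runs along y of this frame (140 mm each way) and x points across it into the tray
- crock: Terracotta round crock, fixed, 100 mm high, 88 mm across outside, inside 76 mm wide at the rim; inner floor 8 mm above the counter; origin under its centre. The masher stands in it, handle up
- masher_mid (a point): Half-way along the wooden bean masher, on its axis, 110 mm from either end. z points from head to handle end; it starts upright, handle up
- masher_grip (a point): Point on the masher's handle axis 65 mm above masher_mid, a good place to grip: 45 mm below the handle's end, 183 mm above the counter at the start
- masher_head (a point): Middle of the masher's thick head on its axis, 22 mm from the flat end, 88 mm from masher_mid
- masher: The wooden bean masher, loose, 220 mm long, 100 to 190 g, round about its axis z: a head 52 mm across and 45 mm long at the bottom, a handle 24 mm across, a 29 mm end knob over the last 15 mm. Balances about 100 mm from the flat end. Origin at the centre of its flat head end, z towards the handle
- salsa_bowl: Bystander: cobalt ceramic bowl, 120 mm across, 55 mm high, origin under it
- steamer_lid: Bystander: stainless steamer lid lying flat, 210 mm across, 57 mm high with its knob, origin under it
- colander: Bystander: red plastic colander, 224 mm across, 100 mm high, origin under it
- bean_jar: Bystander: amber glass jar, 72 mm across, 100 mm high, origin under it
- tasting_cup: Bystander: small white cup, 68 mm across, 60 mm high, origin under it
- salt_tin: Bystander: aluminium tin, 60 mm across, 55 mm high, origin under it
There are look-alikes about, which are no part of the job. Several things have the shape of the masher; the one meant has the colours described above.

How it is judged:
By the outcome, as a careful person would: the job done as asked, in the order asked, and still so for the second after the job is handed in, while the arm keeps its last pose, push and grip.
It also fails if it takes over 62 s, if anything falls off the work surface, if the arm or the gripper's body presses on something with over 40 N, if the wrist force passes 120 N, or if a joint passes its speed limit or range.

ROBOT

A 6-joint arm with a two-finger parallel gripper is mounted at the origin on the work surface. World frame = base frame: x ahead of the robot, y to its left, z up, the work surface at z = 0. Lengths are in m, angles in rad, forces in N, time in s.
With the tool pointing down it reaches from about 0.35 to 0.875 m from the base axis. Payload 15.5 kg.
Tool frame: the origin (TCP) lies midway between the tips of the shut fingers; the grasp point (between the pads) lies 19 mm behind it (ctrl.grip_depth is the distance from the TCP to the grasp point, in m); z points along the fingers, x is the direction in which the jaws open and shut, and the axes are right-handed (so a half turn about z gives the same grasp; the last joint's range is limited). The gripper opens to 85 mm and grips with 20 to 120 N. Pads are 22 mm wide; open, the fingers measure 114 mm over their backs; the gripper's body (76 mm by 85 mm) begins 54 mm behind the grasp point. The pads swing forward as they close: fully open they stand 13 mm farther back than shut.
Start: joints at [1.069, 0.494, 1.345, -0, 1.302, -0.096], TCP at [0.247, 0.574, 0.231] pointing down, gripper open.
Joint ranges: [-2.91, 2.91], [-0.82, 2.16], [0.22, 2.67], [-1.22, 4.37], [0.12, 2.79], [-3.08, 3.08]. Speed limits (rad/s): [1.89, 1.89, 2.57, 3.01, 3.01, 3.01].

INTERFACE

Orientations are given as a unit quaternion [w, x, y, z].
In Python, from bench import ctrl gives the robot as it stands. The module is installed in compiled form; this text tells all that it offers.
- The arm moves only by the tool apply_moves, never from a script. Its arguments are lists of equal length, an entry for each row: "travel": the shift along the tool's x, y, z as a fraction of full scale, a list of three; "turn": the turn, a rotation vector about the tool's x, y, z as a fraction of full scale, a list of three; "fingers": the gripper's target within -1 to 1 (shut at 1, half-way at 0, fully open at -1). A call has 1 to 8 rows; each row is the pose to reach, as a shift and turn from the pose measured when the call began, along the tool's axes at that moment, turning the shorter way round; what a row does not reach only later rows make up. Full scale, the value 1, is 0.5 m for a shift and pi rad for a turn. A row lasts 1/10 s, in which the tool goes at most 50 mm and 8.59 degrees, less where a joint would pass 70% of its speed; a pose out of reach is approached as far as the arm can. A call with a number of a shift or a turn outside -1 to 1 is refused whole. A call with a gripper value outside its range is refused whole. The fingers move at their own pace and stop on an object; "grip_force" is the grip in N (left out, the last holds). Time passes only in rows, so rows that repeat a pose let the fingers close. It gives the time, the measured TCP pose, the force and the opening at its end, in the units of the state.
- ctrl.observe(): the state, without advancing time (a new reading comes with each control period).
- ctrl.camera(name): name is "scene" or "side" or "wrist"; returns (picture, depth): 400x640x3 uint8, red, green, blue; 400x640 float32, m along the optical axis (not along the pixel's ray), 0 where there is no reading.
- ctrl.camera_params(name): a dict with "mtx" (3x3 intrinsics, pixels), "eye" and "orientation" of the camera in the world; the wrist camera has in their place "tool_from_camera" (4x4, takes a point from camera to tool coordinates, whose origin is the TCP and whose axes are the tool frame's). Camera axes: x right, y down, z forward; pixel columns grow to the right and rows downward; lengths in m; the calibration is good to about 2 mm. The wrist camera is an equidistant fisheye: a pixel r from the principal point sees the ray r / f radians off the axis. A picture is of the moment at which its call begins: read the wrist's pose just before it. camera_params takes no time and is no camera call.
- ctrl.close_job(): hands the job in, once; it reports no verdict.
The state is a dict: "time_s": time; "qpos": joint angles; "joint_velocities": joint speeds; "joint_efforts": joint torques, N m; "tool_pos": TCP position; "tool_rot": TCP orientation; "wrist_force": force on the tool from outside, world axes, zero at the start; "torque": the same for the moment, N m; "finger_gap": finger opening in m.
Only numpy, scipy, OpenCV 4.12 (cv2) and the standard library are available. Lean on these libraries where they do the work, as an engineer would, in place of code of your own. Each camera call takes 0.05 s, during which the arm holds its last target.

## Working session

There is one attempt and no reset: what is moved stays moved. The work goes in short steps, Python scripts to look and compute and a tool call to move; the robot and the scene stay as the last step left them, time stands still between calls to the robot, and variables do not carry over. Pictures are saved under pics/ and viewed, and the job is handed in when it is done.

Besides the shell and the picture viewer there is one more tool, called as name(argument=value, ...) on one line, values as JSON. apply_moves: Moves the arm, as the interface text tells. Its arguments: {"type":"object","properties":{"travel":{"type":"array","items":{"type":"array","items":{"type":"number"}}},"turn":{"type":"array","items":{"type":"array","items":{"type":"number"}}},"fingers":{"type":"array","items":{"type":"number"}},"grip_force":{"type":"number"}},"required":["travel","turn","fingers"]}

```bash
mkdir -p pics; cat > h.py <<'E'
import numpy as np, cv2
from bench import ctrl
from scipy.spatial.transform import Rotation as R
def q2R(q): return R.from_quat([q[1],q[2],q[3],q[0]])
def snap(n,tag):
    im,d=ctrl.camera(n); cv2.imwrite(f'pics/{tag}.png',im[:,:,::-1]); np.savez(f'{tag}.npz',im=im,d=d); return im,d
def w(n,tag,u,v):
    d=np.load(f'{tag}.npz')['d']; p=ctrl.camera_params(n); K=np.array(p['mtx'])
    z=d[int(v),int(u)]; c=np.array([(u-K[0,2])/K[0,0],(v-K[1,2])/K[1,1],1])*z
    return rot(p)@c+np.array(p['eye'])
def rot(p):
    o=np.array(p['orientation'])
    return o if o.shape==(3,3) else q2R(o).as_matrix()
def cloud(n,tag):
    d=np.load(f'{tag}.npz')['d']; p=ctrl.camera_params(n); K=np.array(p['mtx'])
    v,u=np.mgrid[0:400,0:640]; c=np.stack([(u-K[0,2])/K[0,0]*d,(v-K[1,2])/K[1,1]*d,d],-1)
    P=c@rot(p).T+np.array(p['eye']); P[d==0]=np.nan; return P
E
python3 - <<'E'
from h import *
s=ctrl.observe()
print(s, ctrl.grip_depth)
for n in ['scene','side']:
    snap(n,n+'0'); print(ctrl.camera_params(n))
E
```

```text
{'time_s': 0.0, 'qpos': array([ 1.06848863e+00,  4.94180657e-01,  1.34614182e+00, -4.43034892e-05,
        1.30250867e+00, -9.54695822e-02]), 'joint_velocities': array([ 0.00010303,  0.00141602, -0.00115218, -0.00145216, -0.00042542,
        0.00170935]), 'joint_efforts': array([ 3.60740567e-03, -8.82144928e+01, -3.83876252e+01,  3.96570131e-04,
        9.92376212e-03,  6.70850341e-05]), 'tool_pos': array([0.24713109, 0.57366274, 0.23069821]), 'tool_rot': array([ 3.08401510e-04,  8.35373021e-01,  5.49683120e-01, -5.37409279e-04]), 'wrist_force': array([ 1.09088000e-04, -2.17755034e-01, -1.67650402e-01]), 'torque': array([ 0.00309284, -0.01428033,  0.00622661]), 'finger_gap': 0.08523200556186418} 0.0187
{'mtx': array([[450.76724209,   0.        , 328.45077724],
       [  0.        , 450.76724209, 205.72671652],
       [  0.        ,   0.        ,   1.        ]]), 'eye': array([1.07895815, 0.44327212, 1.30141203]), 'orientation': array([-0.11985299,  0.42085507,  0.8678703 , -0.23519652])}
{'mtx': array([[376.13275605,   0.        , 315.00180384],
       [  0.        , 376.13275605, 202.16954207],
       [  0.        ,   0.        ,   1.        ]]), 'eye': array([ 0.19344571, -0.6903492 ,  0.98565107]), 'orientation': array([-0.34521782,  0.91487386, -0.19207764,  0.08328659])}
```

View pics/scene0.png

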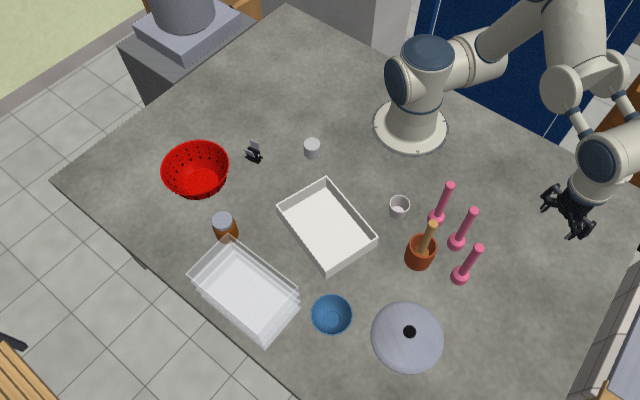

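View pics/side0.png

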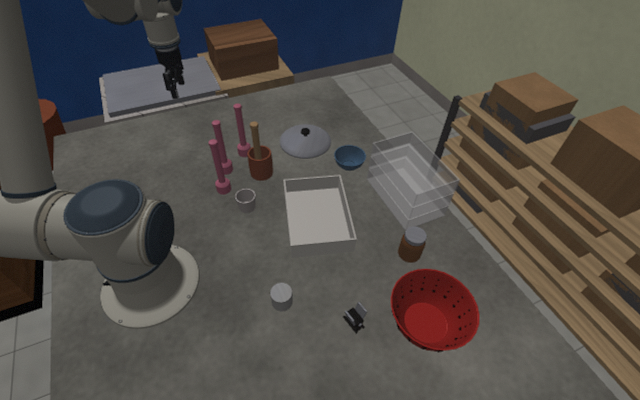

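Scene picture: the wooden masher stands in the terracotta crock at (428,240). Its look-alikes are three pink mashers at (443,203), (463,228) and (468,263). The white tray is at (327,225), with a clear tray stack at (243,290) as its look-alike. The scraper is at (254,152), and the salt tin at (312,147) and cup at (399,206) are bystanders. I choose the wooden masher in the crock, the opaque white tray and the black/steel clip, and check them in close crops.

```bash
python3 - <<'E'
from h import *
a=cv2.imread('pics/scene0.png'); b=cv2.imread('pics/side0.png')
c1=cv2.resize(a[130:175,230:280],(400,360),interpolation=cv2.INTER_CUBIC)
c2=cv2.resize(b[295:340,335:385],(400,360),interpolation=cv2.INTER_CUBIC)
c3=cv2.resize(a[175:290,370:498],(400,360),interpolation=cv2.INTER_CUBIC)[:240]
cv2.imwrite('pics/crop0.png',np.vstack([np.hstack([c1,c2]),np.hstack([c3,np.zeros_like(c3)])])[:600])
P=cloud('scene','scene0'); S=cloud('side','side0')
def box(P,r): 
    u0,u1,v0,v1=r; Q=P[v0:v1,u0:u1].reshape(-1,3); return Q[np.isfinite(Q[:,0])]
# tray rim
for nm,C,r in [('sc',P,(270,385,170,280)),('si',S,(275,365,168,250))]:
    Q=box(C,r); T=Q[(Q[:,2]>0.055)&(Q[:,2]<0.075)]
    print(nm,len(T),cv2.minAreaRect(T[:,:2].astype(np.float32)*1000), T[:,2].max(), np.median(T[:,2]))
for nm,C,r in [('sc',P,(240,270,135,170)),('si',S,(340,375,298,335))]:
    Q=box(C,r)
    print('counter',np.median(Q[:,2]))
    for lo,hi in [(0.012,.045),(.05,.1)]:
        T=Q[(Q[:,2]>lo)&(Q[:,2]<hi)]; print(nm,len(T),T.mean(0),cv2.minAreaRect(T[:,:2].astype(np.float32)*1000)); print(np.round(T*1000).astype(int).tolist()[::max(1,len(T)//40)])
for nm,C,r in [('sc',P,(400,445,210,275)),('si',S,(240,280,115,185))]:
    Q=box(C,r)
    for lo,hi in [(.085,.11),(.13,.16),(.16,.2),(.205,.24)]:
        T=Q[(Q[:,2]>lo)&(Q[:,2]<hi)]
        if len(T)>4: print('mash',nm,lo,len(T),T.min(0),T.max(0),cv2.minEnclosingCircle(T[:,:2].astype(np.float32)*1000))
E
```

```text
sc 727 ((540.8095703125, 25.262771606445312), (286.31689453125, 203.037353515625), 73.24468994140625) 0.07237819496621256 0.0632489098649407
si 601 ((544.0755615234375, 25.938232421875), (286.7611999511719, 200.42176818847656), 73.358642578125) 0.06918589625220273 0.06315696600461163
counter 0.0012171701579475336
sc 80 [ 0.48578498 -0.33737658  0.02501636] ((488.5260009765625, -338.5995788574219), (25.425762176513672, 60.101844787597656), 37.67454528808594)
[[467, -327, 42], [494, -361, 36], [494, -357, 34], [473, -322, 41], [495, -368, 20], [493, -359, 26], [492, -349, 33], [482, -323, 43], [470, -328, 27], [463, -326, 21], [501, -367, 21], [495, -364, 17], [492, -356, 20], [487, -351, 20], [488, -338, 32], [488, -328, 40], [484, -322, 40], [473, -325, 27], [464, -325, 17], [497, -362, 16], [497, -351, 24], [491, -348, 20], [489, -338, 27], [483, -335, 24], [484, -323, 34], [473, -326, 20], [467, -323, 16], [494, -351, 15], [491, -343, 20], [489, -335, 23], [486, -326, 28], [479, -325, 21], [494, -340, 18], [493, -331, 25], [486, -329, 19], [478, -327, 13], [490, -330, 18], [485, -3
[... 3218 characters left out ...]
946 0.30160707 0.20510236] [0.4528972  0.32883088 0.23176448] ((438.6330871582031, 314.9173583984375), 14.561034202575684)
mash si 0.085 238 [0.40341162 0.26866607 0.08504363] [0.4849895  0.4443241  0.10974464] ((438.6355285644531, 356.5417175292969), 88.01139831542969)
mash si 0.13 72 [0.41645689 0.29815087 0.13038572] [0.45012157 0.44251424 0.15966266] ((429.2682189941406, 370.33258056640625), 72.9743423461914)
mash si 0.16 86 [0.41838407 0.29918757 0.161113  ] [0.45034603 0.4411806  0.19971885] ((436.34375, 370.18408203125), 71.23567199707031)
mash si 0.205 71 [0.42440741 0.296846   0.20511835] [0.45219327 0.32302289 0.23045295] ((438.6163330078125, 311.0127868652344), 14.225970268249512)
```

View pics/crop0.png

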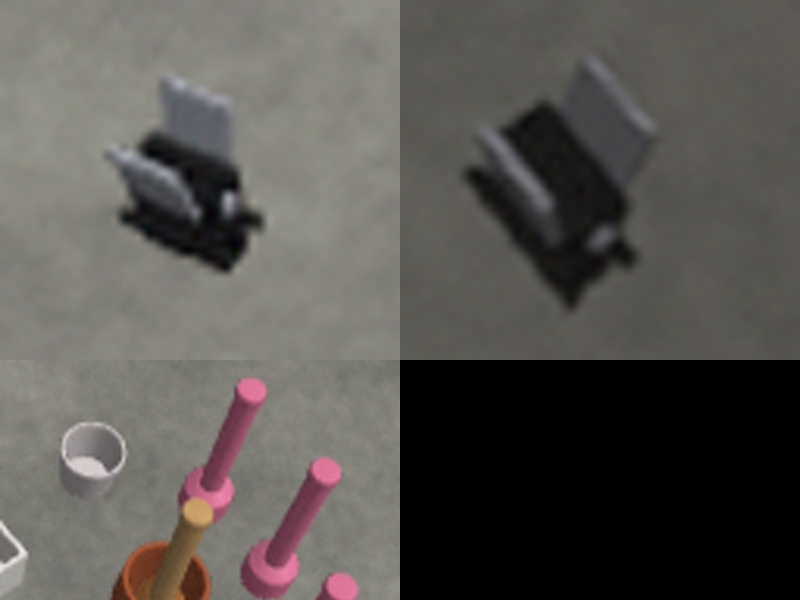

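The crops confirm the choices: black clip with two steel levers, and wooden masher in the terracotta crock. The clip is at about (0.481, -0.346) with yaw of about 10°. Next I fit the bystanders' positions and plan the first move.

```bash
cat >> h.py <<'E'
def down(yaw): # tool z down, x at yaw deg
    a=np.radians(yaw); x=np.array([np.cos(a),np.sin(a),0]); z=np.array([0,0,-1.]); return R.from_matrix(np.stack([x,np.cross(z,x),z],1))
def rel(pos,Rt=None):
    s=ctrl.observe(); R0=q2R(s['tool_rot']); t=R0.inv().apply(np.array(pos)-s['tool_pos'])
    r=(R0.inv()*Rt).as_rotvec() if Rt is not None else np.zeros(3)
    print('t',round(s['time_s'],2),'pos',np.round(s['tool_pos'],4),'q',np.round(s['qpos'],3),'gap',round(s['finger_gap'],4),'F',np.round(s['wrist_force'],1))
    print('travel',np.round(t/.5,4),'turn',np.round(r/np.pi,4),'rows',np.linalg.norm(t)/.05,np.degrees(np.linalg.norm(r))/8.59)
E
python3 - <<'E'
from h import *
P=cloud('scene','scene0')
for nm,(u,v) in dict(cup=(399,198),p1=(450,184),p2=(474,210),p3=(479,247),tin=(312,142),jar=(221,218),bowl=(332,310),lid=(409,331),col=(195,165),crock=(420,240)).items():
    print(nm,np.round(P[v,u],3), np.round(w('scene','scene0',u,v),3))
rel([0.247,0.574,0.46]); 
rel([0.36,0.2,0.46],down(35))
E
```

```text
cup [0.32  0.158 0.046] [0.32  0.158 0.046]
p1 [0.295 0.286 0.221] [0.295 0.286 0.221]
p2 [0.329 0.383 0.222] [0.329 0.383 0.222]
p3 [0.42  0.449 0.22 ] [0.42  0.449 0.22 ]
tin [ 0.324 -0.206  0.057] [ 0.324 -0.206  0.057]
jar [ 0.75  -0.215  0.101] [ 0.75  -0.215  0.101]
bowl [0.742 0.209 0.01 ] [0.742 0.209 0.01 ]
lid [0.67  0.421 0.059] [0.67  0.421 0.059]
col [ 0.632 -0.482  0.016] [ 0.632 -0.482  0.016]
crock [0.414 0.295 0.059] [0.414 0.295 0.059]
t 0.1 pos [0.2472 0.5737 0.2308] q [ 1.068  0.494  1.346 -0.     1.303 -0.095] gap 0.0849 F [ 0.5 -0.5  0.2]
travel [-1.000e-04 -5.000e-04 -4.585e-01] turn [0. 0. 0.] rows 4.584687770430953 0.0
t 0.1 pos [0.2472 0.5737 0.2308] q [ 1.068  0.494  1.346 -0.     1.303 -0.095] gap 0.0849 F [ 0.5 -0.5  0.2]
travel [-0.5976  0.503  -0.4579] turn [1.000e-04 3.000e-04 1.761e-01] rows 9.054312067549384 3.6894195383126482
```

apply_moves(travel=[[0,0,-0.2],[0,0,-0.4],[0,0,-0.44],[0,0,-0.44]], turn=[[0,0,0],[0,0,0],[0,0,0],[0,0,0]], fingers=[-1,-1,-1,-1])

```text
time_s: 0.5
tool_pos: [0.247, 0.5734, 0.4331]
tool_rot: [0.0, 0.835, 0.55, -0.001]
wrist_force: [0.5, 1.5, 0.0]
finger_gap: 0.085
```

```bash
python3 - <<'E'
from h import *
rel([0.36,0.25,0.46],down(40))
E
```

```text
t 0.5 pos [0.247  0.5734 0.4331] q [ 1.069  0.381  0.997 -0.     1.765 -0.096] gap 0.085 F [0.5 1.5 0. ]
travel [-0.5047  0.4635 -0.053 ] turn [1.000e-04 5.000e-04 1.483e-01] rows 6.873246702962483 3.1076939987431023
```

apply_moves(travel=[[-0.5,0.46,-0.05],[-0.5,0.46,-0.05],[-0.5,0.46,-0.05],[-0.5,0.46,-0.05],[-0.5,0.46,-0.05],[-0.5,0.46,-0.05],[-0.5,0.46,-0.05],[-0.5,0.46,-0.05]], turn=[[0,0,0.15],[0,0,0.15],[0,0,0.15],[0,0,0.15],[0,0,0.15],[0,0,0.15],[0,0,0.15],[0,0,0.15]], fingers=[-1,-1,-1,-1,-1,-1,-1,-1])

```text
time_s: 1.3
tool_pos: [0.3604, 0.2492, 0.459]
tool_rot: [0.001, 0.941, 0.337, -0.0]
wrist_force: [0.5, -0.2, 0.2]
finger_gap: 0.0857
```

```bash
python3 - <<'E'
from h import *
rel([0.44,-0.1,0.42],down(10))
E
```

```text
t 1.3 pos [0.3604 0.2492 0.459 ] q [ 0.47   0.061  1.357 -0.002  1.724 -0.218] gap 0.0857 F [ 0.5 -0.2  0.2]
travel [-0.3206  0.6404  0.0794] turn [0.0006 0.0002 0.1635] rows 7.205225169540218 3.4260470022189984
```

apply_moves(travel=[[-0.32,0.64,0.08],[-0.32,0.64,0.08],[-0.32,0.64,0.08],[-0.32,0.64,0.08],[-0.32,0.64,0.08],[-0.32,0.64,0.08],[-0.32,0.64,0.08],[-0.32,0.64,0.08]], turn=[[0,0,0.16],[0,0,0.16],[0,0,0.16],[0,0,0.16],[0,0,0.16],[0,0,0.16],[0,0,0.16],[0,0,0.16]], fingers=[-1,-1,-1,-1,-1,-1,-1,-1])

```text
time_s: 2.1
tool_pos: [0.4406, -0.1031, 0.4186]
tool_rot: [0.001, 0.996, 0.091, -0.001]
wrist_force: [-0.1, 0.8, 0.1]
finger_gap: 0.0857
```

```bash
python3 - <<'E'
from h import *
rel([0.481,-0.346,0.21],down(10))
print(ctrl.camera_params('wrist'))
E
```

```text
t 2.1 pos [ 0.4406 -0.1031  0.4186] q [-0.36   0.098  1.418 -0.003  1.626 -0.543] gap 0.0857 F [-0.1  0.8  0.1]
travel [-0.008   0.4916  0.4181] turn [0.0006 0.0005 0.0025] rows 6.45401542085946 0.055855434057977854
{'mtx': array([[309.70691629,   0.        , 314.06586246],
       [  0.        , 309.70691629, 198.58911367],
       [  0.        ,   0.        ,   1.        ]]), 'tool_from_camera': array([[ 9.99999885e-01,  2.44423789e-04,  4.13546403e-04,
         5.05400519e-04],
       [-3.55034305e-04,  9.55959667e-01,  2.93497851e-01,
        -7.41802250e-02],
       [-3.23595825e-04, -2.93497964e-01,  9.55959644e-01,
        -1.42111705e-01],
       [ 0.00000000e+00,  0.00000000e+00,  0.00000000e+00,
         1.00000000e+00]])}
```

apply_moves(travel=[[-0.01,0.49,0.4],[-0.01,0.49,0.4],[-0.01,0.49,0.4],[-0.01,0.49,0.4],[-0.01,0.49,0.4],[-0.01,0.49,0.4],[-0.01,0.49,0.4],[-0.01,0.49,0.4]], turn=[[0,0,0],[0,0,0],[0,0,0],[0,0,0],[0,0,0],[0,0,0],[0,0,0],[0,0,0]], fingers=[-1,-1,-1,-1,-1,-1,-1,-1])

```text
time_s: 2.9
tool_pos: [0.4796, -0.3458, 0.2168]
tool_rot: [-0.0, 0.996, 0.09, -0.002]
wrist_force: [-0.3, 0.8, 0.7]
finger_gap: 0.0852
```

```bash
cat >> h.py <<'E'
def wcloud(tag):
    s=ctrl.observe(); im,d=snap('wrist',tag); p=ctrl.camera_params('wrist'); K=np.array(p['mtx']); T=np.array(p['tool_from_camera'])
    v,u=np.mgrid[0:400,0:640]; X=(u-K[0,2])/K[0,0]; Y=(v-K[1,2])/K[1,1]; th=np.hypot(X,Y); k=np.where(th>1e-6,np.tan(th)/np.maximum(th,1e-6),1)
    c=np.stack([X*k*d,Y*k*d,d],-1); c[(d==0)|(th>1.3)]=np.nan
    Tl=c@T[:3,:3].T+T[:3,3]
    return im,q2R(s['tool_rot']).apply(Tl.reshape(-1,3)).reshape(Tl.shape)+s['tool_pos'],Tl
E
python3 - <<'E'
from h import *
im,P,T=wcloud('w1'); np.savez('w1c.npz',P=P,T=T)
rel([0.481,-0.346,0.21],down(10))
Q=P.reshape(-1,3); m=np.isfinite(Q[:,0])&(np.hypot(Q[:,0]-.481,Q[:,1]+.346)<.06); Q=Q[m]
for lo,hi in [(-.01,.01),(0.012,.04),(.07,.1)]:
    A=Q[(Q[:,2]>lo)&(Q[:,2]<hi)]; print(lo,len(A),A.mean(0) if len(A) else 0, cv2.minAreaRect(A[:,:2].astype(np.float32)*1000) if len(A)>3 else 0)
E
```

```text
t 2.95 pos [ 0.4799 -0.3448  0.2184] q [-0.723  0.459  1.447 -0.002  1.237 -0.904] gap 0.0852 F [-0.5 -0.1  0.2]
travel [0.0017 0.0027 0.0168] turn [0.0001 0.0009 0.0023] rows 0.17130585204261126 0.052267313893166176
-0.01 5517 [ 4.79649382e-01 -3.38500991e-01 -4.10734349e-04] ((480.9007568359375, -346.33734130859375), (119.51753997802734, 118.6168441772461), 10.393430709838867)
0.012 146 [ 0.4767898  -0.32629069  0.02233842] ((480.8819885253906, -346.6705322265625), (28.876279830932617, 55.12281036376953), 10.94328784942627)
0.07 634 [ 0.48107493 -0.34640357  0.07957735] ((480.9749450683594, -347.1572265625), (48.35015106201172, 34.280155181884766), 11.913641929626465)
```

View pics/w1.png

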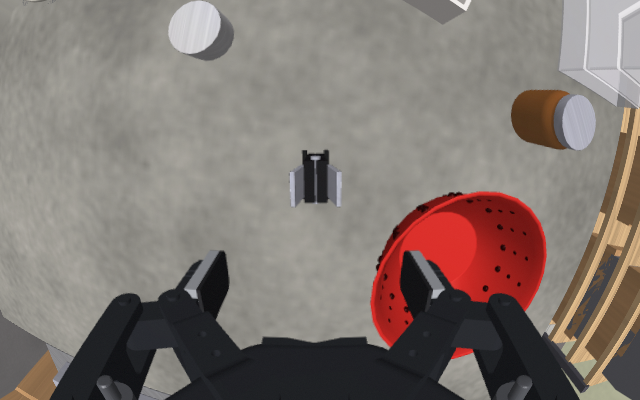

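The wrist picture shows the clip at (316,178), upright between the open fingers, with the colander clear of the finger path. Its measured centre is (0.481, -0.3467) and yaw is about 11°.

```bash
python3 - <<'E'
from h import *
rel([0.481,-0.3468,0.05],down(11))
E
```

```text
t 2.95 pos [ 0.4799 -0.3448  0.2184] q [-0.723  0.459  1.447 -0.002  1.237 -0.904] gap 0.0852 F [-0.5 -0.1  0.2]
travel [0.0023 0.0042 0.3368] turn [ 0.0001  0.0009 -0.0032] rows 3.3685754333334743 0.06971338117246528
```

apply_moves(travel=[[0.002,0.004,0.09],[0.002,0.004,0.17],[0.002,0.004,0.25],[0.002,0.004,0.3],[0.002,0.004,0.336],[0.002,0.004,0.336],[0.002,0.004,0.336]], turn=[[0,0,-0.003],[0,0,-0.003],[0,0,-0.003],[0,0,-0.003],[0,0.001,-0.003],[0,0.001,-0.003],[0,0.001,-0.003]], fingers=[-1,-1,-1,-1,-1,-1,-1], grip_force=20)

```text
time_s: 3.65
tool_pos: [0.4817, -0.3461, 0.0519]
tool_rot: [0.0, 0.995, 0.096, 0.001]
wrist_force: [-1.0, -0.5, 0.3]
finger_gap: 0.0856
```

```bash
python3 - <<'E'
from h import *
rel([0.481,-0.3468,0.05],down(11))
E
```

```text
t 3.65 pos [ 0.4817 -0.3461  0.0519] q [-0.724  0.67   1.598  0.     0.872 -0.916] gap 0.0856 F [-1.  -0.5  0.3]
travel [-0.0016  0.0012  0.0039] turn [ 0.0003 -0.0004  0.0001] rows 0.04360547495962547 0.01116136859334156
```

apply_moves(travel=[[0,0,0.003],[0,0,0.003],[0,0,0.003],[0,0,0.003],[0,0,0.003],[0,0,0.003],[0,0,0.003],[0,0,0.003]], turn=[[0,0,0],[0,0,0],[0,0,0],[0,0,0],[0,0,0],[0,0,0],[0,0,0],[0,0,0]], fingers=[0,0.3,1,1,1,1,1,1], grip_force=20)

```text
time_s: 4.45
tool_pos: [0.4817, -0.3466, 0.0518]
tool_rot: [0.001, 0.995, 0.096, 0.001]
wrist_force: [-4.9, -0.2, 17.5]
finger_gap: 0.0364
```

```bash
python3 - <<'E'
from h import *
im,P,T=wcloud('w2'); np.savez('w2c.npz',P=P,T=T)
rel([0.481,-0.3468,0.2])
E
```

```text
t 4.5 pos [ 0.4817 -0.3466  0.0518] q [-0.724  0.67   1.598 -0.     0.87  -0.916] gap 0.036 F [-5.6  0.4 16.1]
travel [-0.0009  0.0008 -0.2963] turn [0. 0. 0.] rows 2.963292452375291 0.0
```

View pics/w2.png

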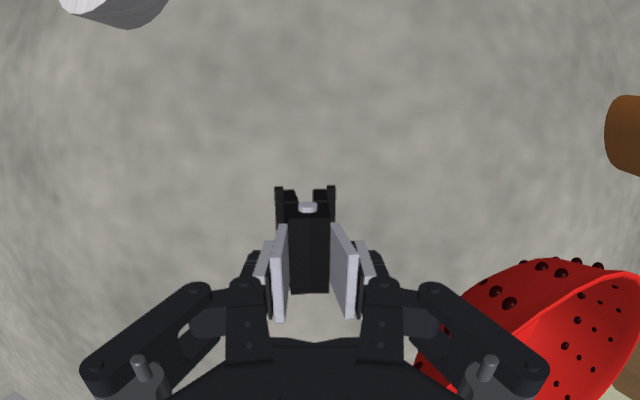

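The clip is between the pads and partly squeezed at a gap of 36 mm, with jaws at about (305,200). It is being pressed onto the counter with 16 N, because the pads swing forward as they close. I'll ease up a few mm while squeezing.

apply_moves(travel=[[0,0,-0.004],[0,0,-0.008],[0,0,-0.01],[0,0,-0.01],[0,0,-0.01],[0,0,-0.01]], turn=[[0,0,0],[0,0,0],[0,0,0],[0,0,0],[0,0,0],[0,0,0]], fingers=[1,1,1,1,1,1], grip_force=25)

```text
time_s: 5.1
tool_pos: [0.4816, -0.3466, 0.0567]
tool_rot: [0.001, 0.995, 0.096, 0.001]
wrist_force: [-0.0, 0.4, -0.6]
finger_gap: 0.0297
```

```bash
python3 - <<'E'
from h import *
rel([0.481,-0.3468,0.2])
E
```

```text
t 5.1 pos [ 0.4816 -0.3466  0.0567] q [-0.724  0.663  1.596 -0.     0.881 -0.916] gap 0.0297 F [-0.   0.4 -0.6]
travel [-0.0009  0.0009 -0.2866] turn [0. 0. 0.] rows 2.866472123420763 0.0
```

apply_moves(travel=[[0,0,-0.05],[0,0,-0.13],[0,0,-0.22],[0,0,-0.3],[0,0,-0.38],[0,0,-0.4],[0,0,-0.4],[0,0,-0.4]], turn=[[0,0,0],[0,0,0],[0,0,0],[0,0,0],[0,0,0],[0,0,0],[0,0,0],[0,0,0]], fingers=[1,1,1,1,1,1,1,1])

```text
time_s: 5.9
tool_pos: [0.4808, -0.3458, 0.2554]
tool_rot: [0.0, 0.995, 0.096, 0.0]
wrist_force: [-0.1, 0.6, -1.3]
finger_gap: 0.0295
```

```bash
python3 - <<'E'
from h import *
im,P,T=wcloud('w3'); np.savez('w3c.npz',P=P,T=T)
rel([0.40,-0.1,0.26],down(-16.7))
snap('side','side3')
cv2.imwrite('pics/w3c.png',cv2.resize(im[130:330,200:440,::-1],(720,600)))
E
```

```text
t 5.95 pos [ 0.4806 -0.3456  0.2549] q [-0.724  0.425  1.398 -0.     1.319 -0.916] gap 0.0296 F [ 0.2  0.8 -0.7]
travel [-0.0644 -0.513  -0.0102] turn [0.    0.    0.154] rows 5.171449242112468 3.2266466488250813
```

View pics/w3c.png

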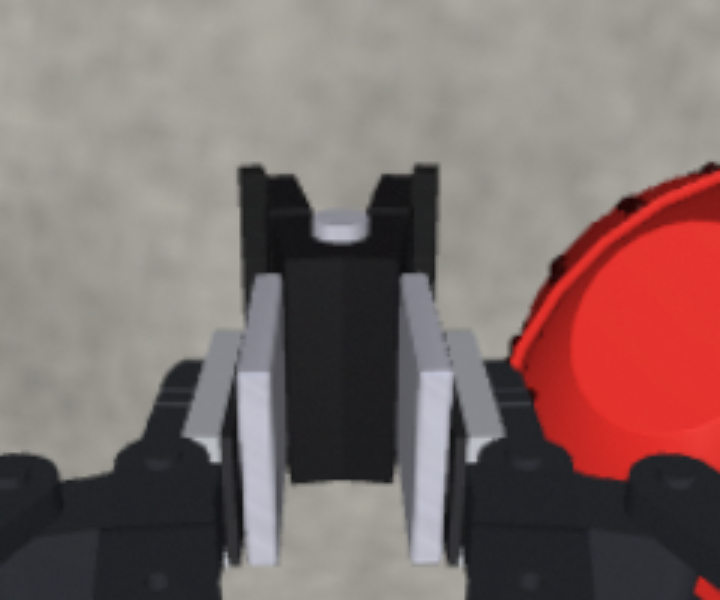

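View pics/side3.png

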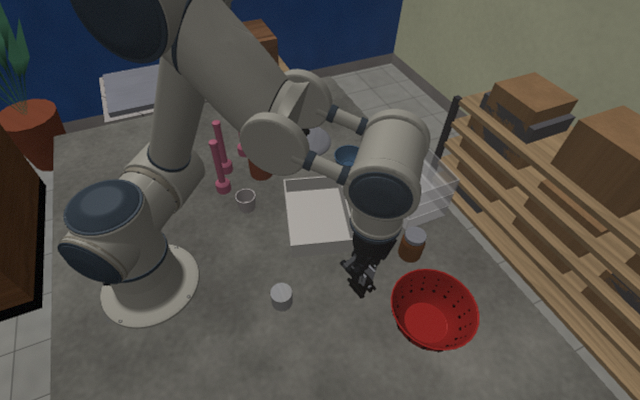

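The clip is held squarely with its jaws open, at crop (270,170)-(410,170). Now I find its height in the tool frame.

```bash
python3 - <<'E'
from h import *
d=np.load('w3c.npz'); T=d['T']; P=d['P']
for x,y in [(262,420),(262,500),(430,420),(430,500),(310,350),(360,350),(340,222),(270,172),(410,172),(252,168),(425,168)]:
    u=200+x//3; v=130+y//3; print((x,y),np.round(T[v,u]*1000,1))
print(np.round(T[184:194,270:350:4]*1000)[:, :,:].tolist()[2])
# tray rim from earlier wrist views
E
```

```text
(262, 420) [-10.6  -9.2 -31.1]
(262, 500) [-11.2   4.5 -30.3]
(430, 420) [ 12.6  -8.7 -30.1]
(430, 500) [ 13.2   4.9 -29.7]
(310, 350) [-5.1 -4.9  1. ]
(360, 350) [ 3.6 -5.   0.6]
(340, 222) [  0.  -24.6   9.8]
(270, 172) [-31.5  32.1 256.8]
(410, 172) [ 29.9  32.1 256.8]
(252, 168) [-17.5 -26.9  37.6]
(425, 168) [ 16.5 -27.6  35.1]
[[-58.0, 30.0, 256.0], [-53.0, 30.0, 255.0], [-47.0, 30.0, 255.0], [-19.0, -27.0, 36.0], [-16.0, -27.0, 36.0], [-31.0, 31.0, 257.0], [-26.0, 30.0, 254.0], [-21.0, 31.0, 256.0], [-15.0, 30.0, 256.0], [-10.0, 30.0, 256.0], [-5.0, 31.0, 256.0], [1.0, 31.0, 256.0], [6.0, 31.0, 256.0], [11.0, 31.0, 257.0], [17.0, 31.0, 257.0], [22.0, 31.0, 257.0], [27.0, 30.0, 255.0], [15.0, -28.0, 35.0], [17.0, -27.0, 36.0], [20.0, -27.0, 36.0]]
```

```bash
python3 - <<'E'
from h import *
rel([0.435,0.006,0.24],down(-16.7))
E
```

```text
t 6.0 pos [ 0.4806 -0.3456  0.2548] q [-0.724  0.425  1.398 -0.     1.319 -0.916] gap 0.0296 F [-0.9  0.4 -1.7]
travel [ 0.0448 -0.7077  0.0297] turn [-1.00e-04  1.00e-04  1.54e-01] rows 7.097043882168128 3.2264701432715683
```

apply_moves(travel=[[0.003,-0.05,0],[0.01,-0.14,0],[0.016,-0.24,0.01],[0.022,-0.34,0.02],[0.028,-0.44,0.03],[0.034,-0.54,0.03],[0.04,-0.63,0.03],[0.045,-0.69,0.03]], turn=[[0,0,0.01],[0,0,0.03],[0,0,0.05],[0,0,0.08],[0,0,0.1],[0,0,0.12],[0,0,0.14],[0,0,0.154]], fingers=[1,1,1,1,1,1,1,1])

```text
time_s: 6.8
tool_pos: [0.4351, -0.0, 0.2388]
tool_rot: [-0.0, 0.989, -0.146, -0.002]
wrist_force: [0.9, -0.1, -0.8]
finger_gap: 0.0296
```

apply_moves(travel=[[0,0,0],[0,0,0]], turn=[[0,0,0],[0,0,0]], fingers=[1,1])

```text
time_s: 7.0
tool_pos: [0.4345, 0.0005, 0.2379]
tool_rot: [-0.0, 0.989, -0.145, -0.002]
wrist_force: [0.2, -0.3, -1.6]
finger_gap: 0.0293
```

```bash
python3 - <<'E'
from h import *
im,P,T=wcloud('w4'); np.savez('w4c.npz',P=P,T=T)
rel([0.435,0.006,0.24],down(-16.7))
Q=P.reshape(-1,3); Q=Q[np.isfinite(Q[:,0])&(Q[:,2]>.058)&(Q[:,2]<.072)]
# points near expected near edge line
c=np.array([.449,.0536]); y=np.array([.287,.958]); x=np.array([.958,-.287])
a=(Q[:,:2]-c)@x; b=(Q[:,:2]-c)@y
m=(abs(a)<.012)&(abs(b)<.12); print(m.sum(),np.median(Q[m,2]))
for lo in np.arange(-.12,.12,.03):
    k=m&(b>=lo)&(b<lo+.03)
    if k.sum()>3: print(round(lo,2),k.sum(),np.round([a[k].min()*1e3,a[k].max()*1e3,np.median(a[k])*1e3],1),np.percentile(Q[k,2],[10,50,90]).round(4))
E
```

```text
t 7.05 pos [ 4.350e-01 -3.000e-04  2.381e-01] q [-0.138  0.22   1.774  0.     1.151  0.153] gap 0.0294 F [ 1.   0.6 -0.5]
travel [-0.0036 -0.0121 -0.0038] turn [ 0.0002  0.0013 -0.0001] rows 0.13134536618514664 0.027677969038118744
993 0.06455688802748824
-0.09 80 [-1.8  2.5  0.4] [0.0637 0.0647 0.0654]
-0.06 140 [-1.7  2.5  0.4] [0.0636 0.0646 0.0656]
-0.03 144 [-1.7  2.4  0.4] [0.0636 0.0647 0.0654]
0.0 149 [-1.7  2.4  0.3] [0.0635 0.0645 0.0653]
0.03 145 [-2.6  2.3  0.3] [0.0635 0.0645 0.0656]
0.06 169 [-2.7  2.3 -0.7] [0.0635 0.0645 0.0653]
0.09 166 [-2.8  2.3  0.3] [0.0634 0.0645 0.0655]
```

View pics/w4.png

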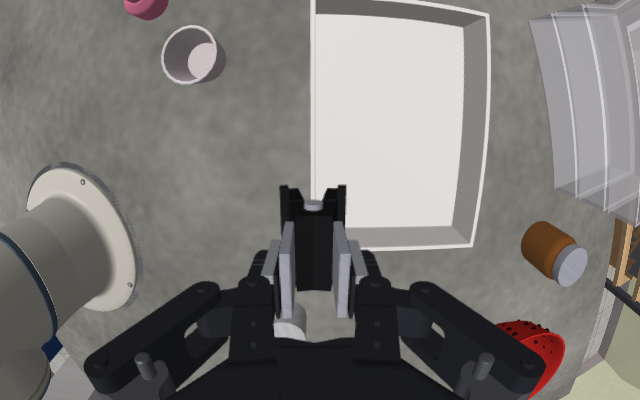

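The wrist picture shows the near wall running vertically at u≈313 with the clip above it at (313,200), aligned. The wall line is fitted to within 0.3 mm, so I approach and then check before lowering.

```bash
python3 - <<'E'
from h import *
rel([0.4406,0.0249,0.15],down(-16.7))
E
```

```text
t 7.05 pos [ 4.350e-01 -3.000e-04  2.381e-01] q [-0.138  0.22   1.774  0.     1.151  0.153] gap 0.0294 F [ 1.   0.6 -0.5]
travel [-0.003  -0.0516  0.1762] turn [ 0.0002  0.0013 -0.0001] rows 1.836429909433917 0.027677969038118744
```

apply_moves(travel=[[-0.003,-0.02,0.05],[-0.003,-0.05,0.1],[-0.003,-0.05,0.15],[-0.003,-0.05,0.176],[-0.003,-0.05,0.176],[-0.003,-0.05,0.176]], turn=[[0,0.001,0],[0,0.001,0],[0,0.001,0],[0,0.001,0],[0,0.001,0],[0,0.001,0]], fingers=[1,1,1,1,1,1])

```text
time_s: 7.65
tool_pos: [0.4406, 0.0233, 0.1501]
tool_rot: [0.0, 0.989, -0.146, -0.001]
wrist_force: [0.5, -0.1, -0.9]
finger_gap: 0.0295
```

```bash
python3 - <<'E'
from h import *
im,P,T=wcloud('w5')
rel([0.4406,0.0249,0.093],down(-16.7))
cv2.imwrite('pics/w5c.png',cv2.resize(im[130:330,200:440,::-1],(720,600)))
# jaw x extents at tool z 30..45
k=np.isfinite(T[...,0])&(T[...,2]>25)
k=np.isfinite(T[...,0])&(T[...,2]>.02)&(T[...,2]<.06)&(abs(T[...,0])<.03)
print(T[k].min(0)*1e3,T[k].max(0)*1e3)
E
```

```text
t 7.7 pos [0.4408 0.0234 0.1506] q [-0.082  0.356  1.88  -0.     0.906  0.211] gap 0.0291 F [-0.   0.1 -1.1]
travel [-0.0013 -0.0028  0.1151] turn [ 0.0001  0.0001 -0.0004] rows 1.151832195576063 0.008555561088355828
[-20.45243132 -28.26805473  20.18461573] [20.39530939  2.47141159 53.05175139]
```

View pics/w5c.png

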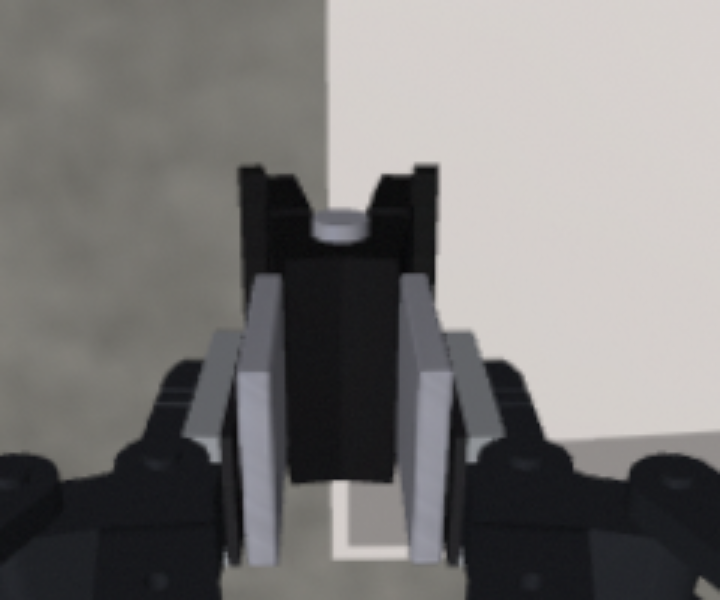

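The crop shows the wall's outer edge at x≈329, between the open jaws at about 295 and 385, so it is centred. Lowering.

apply_moves(travel=[[-0.001,-0.002,0.03],[-0.001,-0.002,0.06],[-0.001,-0.002,0.085],[-0.001,-0.002,0.1],[-0.001,-0.002,0.113],[-0.001,-0.002,0.113],[-0.001,-0.002,0.113]], turn=[[0,0,0],[0,0,0],[0,0,0],[0,0,0],[0,0,0],[0,0,0],[0,0,0]], fingers=[1,1,1,1,1,1,1])

```text
time_s: 8.4
tool_pos: [0.4409, 0.0244, 0.0944]
tool_rot: [0.0, 0.989, -0.146, -0.0]
wrist_force: [0.6, 0.2, -1.1]
finger_gap: 0.0297
```

```bash
python3 - <<'E'
from h import *
rel([0.4406,0.0249,0.093],down(-16.7))
for n in ['scene','side']: snap(n,n+'6')
a=cv2.imread('pics/scene6.png'); b=cv2.imread('pics/side6.png')
cv2.imwrite('pics/c6.png',np.hstack([cv2.resize(a[150:270,250:370],(400,400)),cv2.resize(b[150:270,250:370],(400,400))]))
E
```

```text
t 8.4 pos [0.4409 0.0244 0.0944] q [-8.000e-02  4.570e-01  1.939e+00 -1.000e-03  7.460e-01  2.130e-01] gap 0.0297 F [ 0.6  0.2 -1.1]
travel [-0.0008 -0.0008  0.0028] turn [ 0.0001  0.     -0.0004] rows 0.030530519648715275 0.008229260940616743
```

View pics/c6.png

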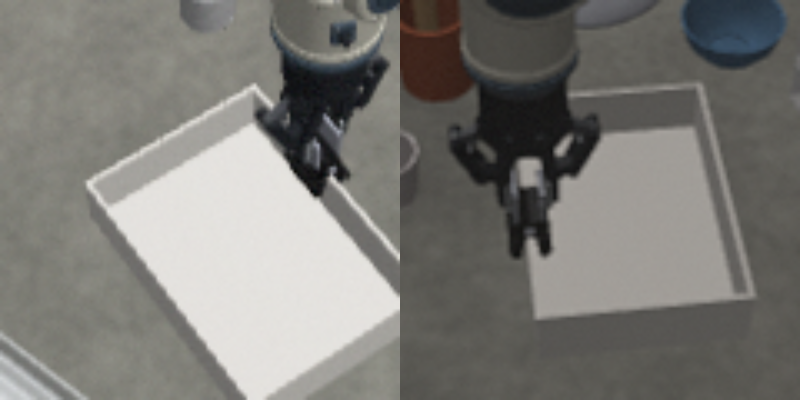

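The jaws straddle the wall (right panel, at 515 and 545 either side of the rim). I lower 1 mm more and release.

apply_moves(travel=[[0,0,0.003],[0,0,0.003],[0,0,0.003],[0,0,0.003],[0,0,0.003],[0,0,0.003],[0,0,0.003]], turn=[[0,0,0],[0,0,0],[0,0,0],[0,0,0],[0,0,0],[0,0,0],[0,0,0]], fingers=[1,0.2,0,-0.3,-0.5,-0.7,-0.7])

```text
time_s: 9.2
tool_pos: [0.441, 0.0244, 0.093]
tool_rot: [0.0, 0.989, -0.146, 0.0]
wrist_force: [0.4, 0.4, 0.4]
finger_gap: 0.0726
```

```bash
python3 - <<'E'
from h import *
rel([0.4406,0.0249,0.25],down(-16.7))
E
```

```text
t 9.2 pos [0.441  0.0244 0.093 ] q [-8.00e-02  4.60e-01  1.94e+00 -1.00e-03  7.41e-01  2.13e-01] gap 0.0726 F [0.4 0.4 0.4]
travel [-0.0009 -0.0006 -0.3139] turn [ 0.0001 -0.0001 -0.0003] rows 3.1390915478666517 0.007818721459441694
```

apply_moves(travel=[[0,0,-0.06],[0,0,-0.14],[0,0,-0.23],[0,0,-0.32],[0,0,-0.32],[0,0,-0.32]], turn=[[0,0,0],[0,0,0],[0,0,0],[0,0,0],[0,0,0],[0,0,0]], fingers=[-0.8,-0.9,-1,-1,-1,-1])

```text
time_s: 9.8
tool_pos: [0.4413, 0.0245, 0.2539]
tool_rot: [0.0, 0.989, -0.146, 0.001]
wrist_force: [-0.3, -0.5, -0.4]
finger_gap: 0.0853
```

```bash
python3 - <<'E'
from h import *
im,P,T=wcloud('w7')
cv2.imwrite('pics/w7c.png',cv2.resize(im[100:300,200:440,::-1],(720,600)))
m=np.isfinite(P[...,0])&(np.hypot(P[...,0]-.4406,P[...,1]-.0249)<.05)&(P[...,2]>.1)&(P[...,2]<.15)
A=P[m]; print(len(A),A.min(0),A.max(0),np.percentile(A[:,2],[50,90,98]),cv2.minAreaRect(A[:,:2].astype(np.float32)*1000))
rel([0.36,0.15,0.45],down(10))
E
```

```text
795 [0.41532265 0.00190001 0.1000313 ] [0.46514286 0.04647396 0.12682917] [0.12280717 0.12547948 0.12604778] ((440.0859680175781, 24.731674194335938), (34.58234405517578, 43.864356994628906), 73.4165267944336)
t 9.85 pos [0.4407 0.0245 0.2528] q [-0.08   0.209  1.742 -0.     1.19   0.213] gap 0.0856 F [ 0.5 -0.7 -0.8]
travel [-0.2267 -0.1936 -0.3945] turn [ 1.000e-04 -1.000e-04 -1.487e-01] rows 4.944709781101557 3.114910650407378
```

View pics/w7c.png

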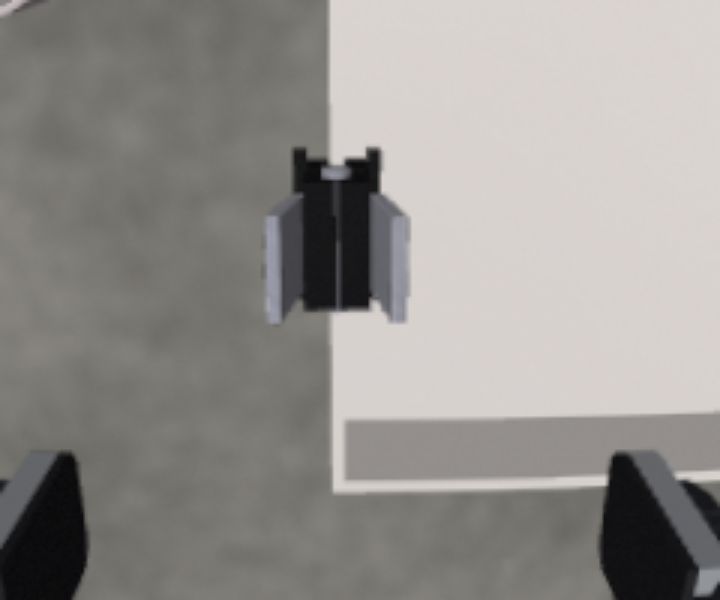

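The clip sits upright and symmetrical on the wall, free of the fingers. Its lever tops are at z≈0.1255, so the feet are at ≈0.040 and the rim is about 25 mm into the jaws. For the masher I want the arm's kinematics, so I take a tilted sample pose on the way.

```bash
python3 - <<'E'
from h import *
from scipy.optimize import least_squares
D=[([.2471,.5737,.2307],[1.0685,.4942,1.3461,1.3025]),([.247,.5734,.4331],[1.069,.381,.997,1.765]),([.3604,.2492,.459],[.47,.061,1.357,1.724]),([.4406,-.1031,.4186],[-.36,.098,1.418,1.626]),([.4799,-.3448,.2184],[-.723,.459,1.447,1.237]),([.4817,-.3461,.0519],[-.724,.67,1.598,.872]),([.4806,-.3456,.2549],[-.724,.425,1.398,1.319]),([.435,-.0003,.2381],[-.138,.22,1.774,1.151]),([.441,.0244,.093],[-.08,.46,1.94,.741]),([.4408,.0234,.1506],[-.082,.356,1.88,.906])]
def f(p):
    a,b,c,l,H,r0=p; o=[]
    for x,q in D:
        s=q[1]+q[2]
        r=r0+a*np.sin(q[1])+b*np.sin(s)+c*np.cos(s); z=H+a*np.cos(q[1])+b*np.cos(s)-c*np.sin(s)
        X=r*np.cos(q[0])-l*np.sin(q[0]); Y=r*np.sin(q[0])+l*np.cos(q[0]); o+=[X-x[0],Y-x[1],z-x[2]]
    return np.array(o)
s=least_squares(f,[.4,.4,0,.06,.0,0]); print(np.round(s.x,4),np.abs(s.fun).max())
print([round(sum(q[1:]),3) for x,q in D])
# crock/masher points from w views not needed; target above masher tilted sample
Rt=R.from_euler('z',0)  
zt=np.array([np.sin(.6),0,-np.cos(.6)])
rel([0.38,0.10,0.45],down(-90))
E
```

```text
[ 5.979e-01  3.843e-01  1.182e-01  5.930e-02 -7.950e-02 -4.000e-04] 0.0009310899824419572
[3.143, 3.143, 3.142, 3.142, 3.143, 3.14, 3.142, 3.145, 3.141, 3.142]
t 9.85 pos [0.4407 0.0245 0.2528] q [-0.08   0.209  1.742 -0.     1.19   0.213] gap 0.0856 F [ 0.5 -0.7 -0.8]
travel [-0.1596 -0.1094 -0.3944] turn [-0.000e+00 -2.000e-04  4.069e-01] rows 4.393262524880074 8.526535284736523
```

apply_moves(travel=[[-0.05,-0.03,-0.1],[-0.1,-0.07,-0.2],[-0.14,-0.1,-0.3],[-0.16,-0.11,-0.38],[-0.16,-0.11,-0.38],[-0.16,-0.11,-0.38],[-0.16,-0.11,-0.38],[-0.16,-0.11,-0.38]], turn=[[0,0,0],[0,0,0],[0.04,0.02,0],[0.08,0.04,0],[0.11,0.055,0],[0.14,0.07,0],[0.16,0.08,0],[0.16,0.08,0]], fingers=[-1,-1,-1,-1,-1,-1,-1,-1])

```text
time_s: 10.65
tool_pos: [0.379, 0.0996, 0.441]
tool_rot: [-0.228, 0.95, -0.142, 0.158]
wrist_force: [-0.0, -1.1, -0.2]
finger_gap: 0.0855
```

```bash
python3 - <<'E'
from h import *
s=ctrl.observe()
print(s['time_s'],s['tool_pos'].tolist(),s['tool_rot'].tolist(),s['qpos'].tolist()); R0=q2R(s['tool_rot']).as_matrix(); print(R0.round(3))
E
```

```text
10.65 [0.37895018430365923, 0.0996294329145451, 0.4410168460963467] [-0.2277007514773103, 0.9502595075547251, -0.14192260981537141, 0.15816829297211715] [-0.3508951730103632, -0.22727320380030666, 1.7860768864886467, 0.5233818373687565, 1.369954899817867, -0.10516521803209614]
[[ 0.91  -0.198  0.365]
 [-0.342 -0.856  0.388]
 [ 0.236 -0.478 -0.846]]
```

```bash
cat > kin.py <<'E'
import numpy as np
from scipy.spatial.transform import Rotation as R
from scipy.optimize import least_squares
def rz(a): return R.from_euler('z',a)
def ry(a): return R.from_euler('y',a)
S=[([.2471,.5737,.2307],None,[1.0685,.4942,1.3461,0,1.3025,0]),([.247,.5734,.4331],None,[1.069,.381,.997,0,1.765,0]),([.3604,.2492,.459],None,[.47,.061,1.357,0,1.724,0]),([.4406,-.1031,.4186],None,[-.36,.098,1.418,0,1.626,0]),([.4799,-.3448,.2184],None,[-.723,.459,1.447,0,1.237,0]),([.4817,-.3461,.0519],None,[-.724,.67,1.598,0,.872,0]),([.435,-.0003,.2381],None,[-.138,.22,1.774,0,1.151,0]),([.441,.0244,.093],None,[-.08,.46,1.94,0,.741,0]),
([0.37895,0.09963,0.44102],None,[-0.3508951730103632, -0.22727320380030666, 1.7860768864886467, 0.5233818373687565, 1.369954899817867, -0.10516521803209614])]
E
python3 - <<'E'
from kin import *
import itertools
q=S[-1][2]; M=R.from_quat([.95026,-.14192,.15817,-.2277]).as_matrix()
for s4,s6,o in itertools.product([1,-1],[1,-1],[0,np.pi/2,np.pi,-np.pi/2]):
    Rm=(rz(q[0])*ry(q[1]+q[2])*rz(s4*q[3])*ry(q[4])*rz(s6*q[5]+o)).as_matrix()
    print(s4,s6,round(o,2),np.abs(Rm-M).max().round(3))
E
```

```text
1 1 0 1.819
1 1 1.57 1.198
1 1 3.14 0.0
1 1 -1.57 1.198
1 -1 0 1.758
1 -1 1.57 1.108
1 -1 3.14 0.186
1 -1 -1.57 1.369
-1 1 0 1.889
-1 1 1.57 1.177
-1 1 3.14 0.994
-1 1 -1.57 1.111
-1 -1 0 1.825
-1 -1 1.57 1.123
-1 -1 3.14 0.955
-1 -1 -1.57 1.311
```

```bash
cat >> kin.py <<'E'
def Rt(q): return rz(q[0])*ry(q[1]+q[2])*rz(q[3])*ry(q[4])*rz(q[5]+np.pi)
def fk(q,p):
    a,b,c0,c1,l0,l1,h,dt=p
    A=rz(q[0])*ry(q[1]); B=A*ry(q[2]); C=B*rz(q[3])
    return np.array([0,0,h])+rz(q[0]).apply([0,l0,0])+A.apply([0,0,a])+B.apply([c0,0,b])+C.apply([c1,l1,0])+Rt(q).apply([0,0,dt])
def fit():
    f=lambda p: np.concatenate([fk(q,p)-x for x,_,q in S])
    best=None
    for dt in [.2,.3,.4]:
        s=least_squares(f,[.6,.38,.06,.06,.03,.03,.2,dt])
        if best is None or s.cost<best.cost: best=s
    return best
E
python3 -c "
from kin import *
s=fit(); print(s.x.round(4),abs(s.fun).max())"
```

```text
[5.971e-01 3.844e-01 1.180e-01 4.000e-04 5.930e-02 0.000e+00 2.570e-01
 3.355e-01] 0.0005756092856929046
```

The model fits to 0.6 mm. Now I search for a tilt at grip and a final pose with good joint margins.

```bash
cat >> kin.py <<'E'
Pm=[.5971,.3844,.1182,0,.0593,0,.257,.3355]
LO=np.array([-2.91,-.82,.22,-1.22,.12,-3.08]); HI=np.array([2.91,2.16,2.67,4.37,2.79,3.08])
def ik(pos,Rm):
    a,b,c,_,l,_,h,dt=Pm
    w=np.array(pos)-Rm.apply([0,0,dt]); r=np.hypot(w[0],w[1])
    if r<l+.02: return None
    q1=np.arctan2(w[1],w[0])-np.arcsin(l/r); rr=np.sqrt(r*r-l*l); zz=w[2]-h
    L=np.hypot(b,c); g=np.arctan2(c,b); D=np.hypot(rr,zz)
    ce=(D*D-a*a-L*L)/(2*a*L)
    if abs(ce)>1: return None
    e=np.arccos(ce); q3=e-g  # forearm vec at angle q3+g from upper
    q2=np.arctan2(rr,zz)-np.arctan2(L*np.sin(e),a+L*np.cos(e))
    W=(rz(q1)*ry(q2+q3)).inv()*Rm*rz(-np.pi)
    q4,q5,q6=W.as_euler('ZYZ')
    out=[]
    for k4 in (-1,0,1):
        for k6 in (-1,0,1):
            q=np.array([q1,q2,q3,q4+2*np.pi*k4,q5,q6+2*np.pi*k6])
            if np.all(q>LO) and np.all(q<HI): out.append(q)
    return out
def marg(q): return np.minimum(q-LO,HI-q).min()
def pose(G,psi,phi,sx):
    # horizontal dir psi (rad), phi tilt from down toward psi; grasp point G -> TCP, R
    hd=np.array([np.cos(psi),np.sin(psi),0]); dn=np.array([0,0,-1.]); z=hd*np.sin(phi)+dn*np.cos(phi)
    x=sx*np.cross(hd,dn); return np.array(G)+.0187*z, R.from_matrix(np.stack([x,np.cross(z,x),z],1))
E
python3 - <<'E'
from kin import *
for x,_,q in S[-1:]:
    print(np.round(ik(x,Rt(q)),3),np.round(q,3))
M=np.array([.4385,.3135,.183]); T0=np.array([.5425,.0256]); tx=np.array([.958,-.287]); ty=np.array([.287,.958])
res=[]
for phi0 in np.radians([-60,-45,-30,-15,0]):
  for sx in (1,-1):
    gr=[]
    for psi0 in np.radians(range(-180,180,20)):
        m=[]
        for dz in (0,.14):
            x,Rm=pose(M+[0,0,dz],psi0,phi0,sx); s=ik(x,Rm); m.append(s)
        if all(m):
            for qa in m[0]:
                qb=min(m[1],key=lambda q:abs(q-qa).max()); gr.append((min(marg(qa),marg(qb)),psi0,qa,qb))
    fi=[]
    for psi in np.radians(range(-180,180,15)):
      hd=np.array([np.cos(psi),np.sin(psi)])
      for u in (-.05,0,.05):
        for v in (-.08,0,.08):
          H=T0+u*tx+v*ty; G=np.append(H-.153*hd,.24)
          x,Rm=pose(G,psi,phi0+np.pi/2,sx); s=ik(x,Rm)
          for q in s or []: fi.append((marg(q),psi,u,v,q))
    # pair
    best=None
    for g in gr:
        for f in fi:
            sc=min(g[0],f[0],.5)-.05*np.abs(f[4]-g[3]).max()
            if best is None or sc>best[0]: best=(sc,g,f)
    if best:
        sc,g,f=best; print('phi0',np.degrees(phi0).round(),sx,'sc',round(sc,3),'g',round(g[0],2),np.degrees(g[1]).round(),g[2].round(2),g[3].round(2),'f',round(f[0],2),np.degrees(f[1]).round(),f[2:4],f[4].round(2))
E
```

```text
[[-0.35  -0.227  1.786  0.523  1.369 -0.105]] [-0.351 -0.227  1.786  0.523  1.37  -0.105]
phi0 -60.0 1 sc 0.442 g 0.63 -20.0 [ 0.22  0.87  1.23  0.53  1.95 -1.05] [ 0.22  0.72  1.14  0.6   2.16 -0.9 ] f 0.66 -60.0 (0.05, 0.08) [ 0.56  0.49  1.52 -0.56  1.21  0.26]
phi0 -60.0 -1 sc 0.436 g 0.58 80.0 [ 0.8   0.91  1.14 -0.56  1.99  0.99] [ 0.8   0.76  1.05 -0.64  2.18  0.84] f 1.13 75.0 (0.05, 0.08) [-0.48  0.48  1.54  0.53  1.29 -0.42]
phi0 -45.0 1 sc 0.435 g 1.01 -60.0 [ 0.11  0.61  1.66  0.73  1.33 -0.77] [ 0.11  0.43  1.53  0.7   1.57 -0.56] f 0.66 -120.0 (0.05, -0.08) [ 0.26  0.84  0.93 -0.56  1.93  0.73]
phi0 -45.0 -1 sc 0.432 g 0.61 100.0 [ 0.84  0.72  1.39 -0.59  1.58  0.83] [ 0.84  0.57  1.26 -0.61  1.81  0.67] f 1.09 90.0 (0.05, 0.08) [-0.53  0.67  1.31  0.66  1.62 -0.66]
phi0 -30.0 1 sc 0.444 g 0.86 -80.0 [ 0.21  0.46  1.79  0.65  0.98 -0.36] [ 0.21  0.27  1.62  0.55  1.28 -0.14] f 0.59 -135.0 (-0.05, -0.08) [ 0.26  0.93  0.92 -0.57  2.2   0.93]
phi0 -30.0 -1 sc 0.445 g 0.58 140.0 [ 0.8   0.49  1.72 -0.64  0.99  0.31] [ 0.8   0.32  1.55 -0.55  1.28  0.1 ] f 0.53 135.0 (-0.05, 0.08) [-0.29  0.96  0.83  0.56  2.26 -0.93]
phi0 -15.0 1 sc 0.449 g 0.56 -140.0 [0.48 0.37 1.84 0.09 0.68 1.29] [0.48 0.19 1.64 0.07 1.05 1.32] f 0.71 105.0 (0, 0.08) [-0.54  0.94  1.13  0.88  2.08  2.34]
phi0 -15.0 -1 sc 0.449 g 0.56 -140.0 [ 0.48  0.37  1.84  0.09  0.68 -1.86] [ 0.48  0.19  1.64  0.07  1.05 -1.82] f 0.71 105.0 (0, 0.08) [-0.54  0.94  1.13  0.88  2.08 -0.8 ]
phi0 0.0 1 sc 0.447 g 0.93 -180.0 [0.51 0.45 1.64 0.   1.05 2.08] [0.51 0.31 1.45 0.   1.39 2.08] f 0.58 105.0 (0, 0.08) [-0.55  1.05  1.12  1.04  2.21  2.36]
phi0 0.0 -1 sc 0.447 g 0.93 -180.0 [ 0.51  0.45  1.64  0.    1.05 -1.06] [ 0.51  0.31  1.45  0.    1.39 -1.06] f 0.58 105.0 (0, 0.08) [-0.55  1.05  1.12  1.04  2.21 -0.78]
```

```bash
python3 - <<'E'
from kin import *
M=np.array([.4385,.3135,.183])
for psid in (-80,-90,-100,-110):
  for sx in (1,-1):
    for phi0d in (-50,-40,-30):
      psi=np.radians(psid); phi0=np.radians(phi0d); hd=np.array([np.cos(psi),np.sin(psi),0])
      H=np.array([.56,.02,.24]); G2=H-.153*hd
      z0=pose(M,psi,phi0,sx)[1].apply([0,0,1])
      wp=[(M-.11*z0,phi0),(M,phi0),(M+[0,0,.16],phi0)]+[((1-t)*(M+[0,0,.16])+t*(G2+[0,0,.1]),phi0+t*np.pi/2) for t in (.25,.5,.75,1)]+[(G2,phi0+np.pi/2)]
      m=[];Q=[]
      for G,ph in wp:
        s=ik(*pose(G,psi,ph,sx)); 
        if not s: m.append(-1);continue
        q=s[0] if not Q else min(s,key=lambda q:abs(q-Q[-1]).max()); Q.append(q); m.append(marg(q).round(2))
      if -1 not in m: print(psid,sx,phi0d,m,'maxstep',np.abs(np.diff(Q,axis=0)).max(0).round(2),Q[1].round(2),Q[-1].round(2))
      else: print(psid,sx,phi0d,m)
E
```

```text
-80 1 -50 [np.float64(0.88), np.float64(0.8), np.float64(0.96), np.float64(1.09), np.float64(1.11), np.float64(0.93), np.float64(0.58), np.float64(0.57)] maxstep [0.17 0.25 0.16 0.4  0.25 0.35] [ 0.03  0.58  1.87  0.99  1.13 -0.79] [ 0.54  0.58  1.45 -0.65  1.44  0.57]
-80 1 -40 [np.float64(0.92), np.float64(0.84), np.float64(1.02), np.float64(1.08), np.float64(1.13), np.float64(0.77), np.float64(0.44), np.float64(0.45)] maxstep [0.15 0.23 0.19 0.41 0.3  0.31] [ 0.11  0.51  1.83  0.84  1.04 -0.59] [ 0.6   0.64  1.44 -0.77  1.53  0.65]
-80 1 -30 [np.float64(0.97), np.float64(0.86), np.float64(1.07), np.float64(1.09), np.float64(0.97), np.float64(0.63), np.float64(0.32), np.float64(0.34)] maxstep [0.15 0.21 0.2  0.41 0.34 0.27] [ 0.21  0.46  1.79  0.65  0.98 -0.36] [ 0.65  0.72  1.42 -0.88  1.63  0.72]
-80 -1 -50 [np.float64(0.65), np.float64(0.73), np.float64(0.38), np.float64(0.08), np.float64(0.05), np.float64(0.24), np.float64(0.37), np.float64(0.5)] maxstep [0.17 0.25 0.16 0.4  0.25 6.03] [0.03 0.58 1.87 0.99 1.13 2.35] [ 0.54  0.58  1.45 -0.65  1.44 -2.58]
-80 -1 -40 [np.float64(
[... 3883 characters left out ...]
3  0.9  -0.74  2.07  0.72]
-110 -1 -50 [np.float64(0.5), np.float64(0.51), np.float64(0.15), np.float64(0.29), np.float64(0.56), np.float64(0.64), np.float64(0.58), np.float64(0.68)] maxstep [0.24 0.34 0.3  0.6  0.33 5.72] [0.07 0.5  2.16 1.54 0.77 2.23] [ 0.4   0.78  1.02 -0.51  1.83 -2.4 ]
-110 -1 -40 [np.float64(0.21), np.float64(0.42), np.float64(0.05), np.float64(0.48), np.float64(0.65), np.float64(0.66), np.float64(0.54), np.float64(0.6)] maxstep [0.18 0.29 0.29 0.51 0.34 5.69] [0.17 0.42 2.07 1.2  0.64 2.66] [ 0.44  0.85  0.95 -0.62  1.96 -2.4 ]
-110 -1 -30 [np.float64(0.08), -1, np.float64(0.33), np.float64(0.62), np.float64(0.71), np.float64(0.66), np.float64(0.4), np.float64(0.48)]
```

```bash
python3 - <<'E'
from h import *; from kin import pose,ik
M=np.array([.4385,.3135,.183]); psi=-np.pi/2; phi=-np.pi/4
x,Rm=pose(M,psi,phi,1); z=Rm.apply([0,0,1])
p=x-.15*z; print(p,ik(p,Rm)); rel(p,Rm)
E
```

```text
[0.4385     0.22065688 0.27584312] [array([-0.17333885,  0.30946528,  1.85360459,  0.81629327,  1.27284999,
       -0.5454258 ])]
t 10.65 pos [0.379  0.0996 0.441 ] q [-0.351 -0.227  1.786  0.523  1.37  -0.105] gap 0.0855 F [-0.  -1.1 -0.2]
travel [-0.0523 -0.073   0.4169] turn [ 0.0987 -0.1291 -0.0455] rows 4.2650291008794285 3.5366514899064785
```

apply_moves(travel=[[-0.01,-0.015,0.08],[-0.02,-0.03,0.16],[-0.03,-0.045,0.25],[-0.04,-0.06,0.34],[-0.052,-0.073,0.4],[-0.052,-0.073,0.417],[-0.052,-0.073,0.417],[-0.052,-0.073,0.417]], turn=[[0.02,-0.026,-0.01],[0.04,-0.052,-0.02],[0.06,-0.078,-0.03],[0.08,-0.104,-0.04],[0.099,-0.129,-0.045],[0.099,-0.129,-0.045],[0.099,-0.129,-0.045],[0.099,-0.129,-0.045]], fingers=[-1,-1,-1,-1,-1,-1,-1,-1])

```text
time_s: 11.45
tool_pos: [0.4383, 0.2207, 0.2762]
tool_rot: [-0.382, 0.924, -0.001, -0.0]
wrist_force: [0.3, -0.6, -0.1]
finger_gap: 0.0852
```

```bash
python3 - <<'E'
from h import *; from kin import pose,ik
im,P,T=wcloud('w8')
M=np.array([.4385,.3135,.183]); x,Rm=pose(M,-np.pi/2,-np.pi/4,1); rel(x,Rm)
hsv=cv2.cvtColor(im,cv2.COLOR_RGB2HSV)
ok=np.isfinite(P[...,0])&(np.hypot(P[...,0]-M[0],P[...,1]-M[1])<.025)
for lo in (.11,.13,.15,.17,.19,.205,.222):
    A=P[ok&(P[...,2]>lo)&(P[...,2]<lo+.012)]
    if len(A)>5: print(lo,len(A),'x',A[:,0].min().round(4),A[:,0].max().round(4),'y',np.percentile(A[:,1],[2,50,98]).round(4))
# top face
A=P[ok&(P[...,2]>.2265)]; print(len(A),A.mean(0),cv2.minEnclosingCircle(A[:,:2].astype(np.float32)*1000))
E
```

```text
t 11.5 pos [0.4384 0.2205 0.2768] q [-0.174  0.306  1.854  0.816  1.274 -0.543] gap 0.0858 F [-0.  -0.7  0.4]
travel [-2.000e-04  1.000e-03  3.015e-01] turn [ 0.0002 -0.0005 -0.0001] rows 3.0153517432237877 0.011656469337504418
0.11 87 x 0.4265 0.4489 y [0.3016 0.3033 0.3091]
0.13 103 x 0.4261 0.4503 y [0.3013 0.3034 0.3109]
0.15 117 x 0.4261 0.4499 y [0.3015 0.3036 0.31  ]
0.17 151 x 0.4266 0.45 y [0.3012 0.3033 0.3092]
0.19 175 x 0.4264 0.4496 y [0.3013 0.3033 0.3101]
0.205 118 x 0.4267 0.4503 y [0.3003 0.3029 0.3086]
0.222 866 x 0.4244 0.4526 y [0.3004 0.3111 0.325 ]
593 [0.43782768 0.31324143 0.22735291] ((438.04656982421875, 313.6075744628906), 13.596039772033691)
```

View pics/w8.png

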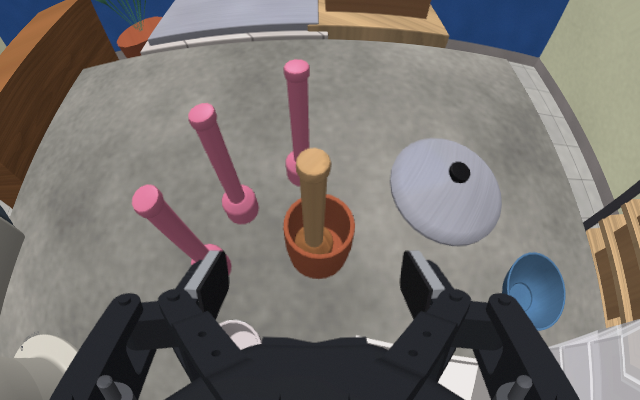

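The wrist picture shows the wooden masher at (313,200) centred between the open fingers. The pinks at (150,200), (205,115) and (297,70) are well clear. The axis is at (0.438, 0.3133) and vertical, so I advance along the tool.

apply_moves(travel=[[-0.001,0.001,0.07],[-0.001,0.001,0.15],[-0.001,0.001,0.22],[-0.001,0.001,0.28],[-0.001,0.001,0.3],[-0.001,0.001,0.3],[-0.001,0.001,0.3]], turn=[[0,0,0],[0,0,0],[0,0,0],[0,0,0],[0,0,0],[0,0,0],[0,0,0]], fingers=[-1,-1,-1,-1,-1,-1,-1])

```text
time_s: 12.2
tool_pos: [0.4386, 0.3256, 0.1717]
tool_rot: [-0.382, 0.924, -0.0, 0.002]
wrist_force: [0.1, 0.4, 0.3]
finger_gap: 0.0852
```

apply_moves(travel=[[0,0,0],[0,0,0],[0,0,0],[0,0,0],[0,0,0],[0,0,0],[0,0,0],[0,0,0]], turn=[[0,0,0],[0,0,0],[0,0,0],[0,0,0],[0,0,0],[0,0,0],[0,0,0],[0,0,0]], fingers=[0,0.3,1,1,1,1,1,1], grip_force=80)

```text
time_s: 13.0
tool_pos: [0.4385, 0.3257, 0.172]
tool_rot: [-0.383, 0.924, -0.0, 0.002]
wrist_force: [-2.0, -1.1, 6.7]
finger_gap: 0.0221
```

```bash
python3 - <<'E'
from h import *; from kin import pose,ik
im,P,T=wcloud('w9')
M=np.array([.438,.3133,.183]); x,Rm=pose(M,-np.pi/2,-np.pi/4,1); rel(x+[0,0,.16],Rm)
E
```

```text
t 13.05 pos [0.4385 0.3257 0.172 ] q [ 0.066  0.502  1.945  1.04   0.958 -0.68 ] gap 0.022 F [-1.5 -1.7  6.9]
travel [-2.000e-04 -2.243e-01 -2.219e-01] turn [-0.0001 -0.001   0.0003] rows 3.1549517329533208 0.021540076132720284
```

View pics/w9.png

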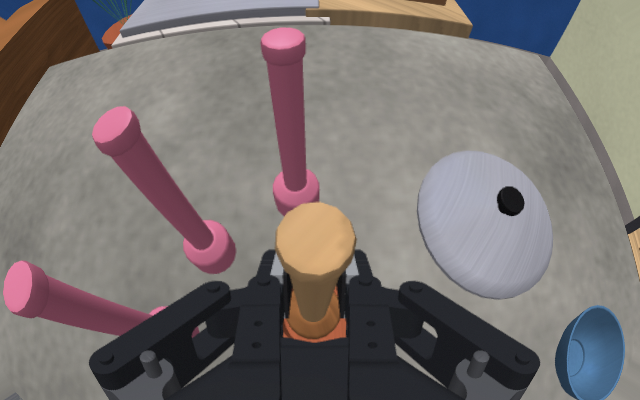

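The masher is gripped at a gap of 22 mm, with the knob at (315,235) between the fingers. Lifting straight up.

apply_moves(travel=[[0,-0.015,-0.015],[0,-0.04,-0.04],[0,-0.07,-0.07],[0,-0.105,-0.105],[0,-0.14,-0.14],[0,-0.18,-0.18],[0,-0.21,-0.21],[0,-0.226,-0.226]], turn=[[0,0,0],[0,0,0],[0,0,0],[0,0,0],[0,0,0],[0,0,0],[0,0,0],[0,0,0]], fingers=[1,1,1,1,1,1,1,1], grip_force=110)

```text
time_s: 13.85
tool_pos: [0.4383, 0.3257, 0.3334]
tool_rot: [-0.383, 0.924, 0.0, 0.002]
wrist_force: [-0.1, -0.6, -0.9]
finger_gap: 0.0212
```

```bash
python3 - <<'E'
from h import *; from kin import pose,ik
snap('side','side10'); snap('scene','scene10')
a=cv2.imread('pics/scene10.png'); b=cv2.imread('pics/side10.png')
cv2.imwrite('pics/c10.png',np.hstack([cv2.resize(a[130:290,350:510],(400,400)),cv2.resize(b[40:200,180:340],(400,400))]))
H=np.array([.56,.02,.24]); G=H+[0,.153,.1]
x,Rm=pose(G,-np.pi/2,np.pi/4,1); rel(x,Rm); print(x)
E
```

```text
t 13.95 pos [0.4384 0.3257 0.3327] q [ 0.066  0.239  1.76   0.848  1.224 -0.273] gap 0.0212 F [ 0.4  0.4 -1.1]
travel [ 0.2436  0.2435 -0.2253] turn [-5.001e-01 -1.700e-03 -5.000e-04] rows 4.116168145796662 10.480349324898206
[0.56      0.1597771 0.3267771]
```

View pics/c10.png

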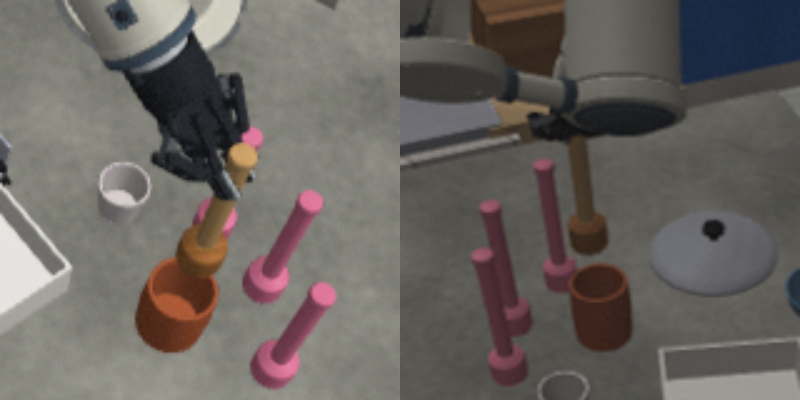

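The masher is clear of the crock and hanging upright, with its head at left-panel (203,250) above the crock at (180,300). Now I carry it over the tray while tilting.

apply_moves(travel=[[0.02,0.02,-0.02],[0.05,0.05,-0.05],[0.09,0.09,-0.085],[0.13,0.13,-0.12],[0.17,0.17,-0.155],[0.205,0.205,-0.19],[0.23,0.23,-0.215],[0.244,0.244,-0.225]], turn=[[-0.01,0,0],[-0.03,0,0],[-0.06,0,0],[-0.1,0,0],[-0.14,0,0],[-0.18,0,0],[-0.22,0,0],[-0.25,0,0]], fingers=[1,1,1,1,1,1,1,1])

```text
time_s: 14.75
tool_pos: [0.5612, 0.1587, 0.3253]
tool_rot: [0.002, 1.0, -0.001, 0.002]
wrist_force: [0.5, 0.0, -1.6]
finger_gap: 0.0215
```

```bash
python3 - <<'E'
from h import *; from kin import pose,ik
H=np.array([.56,.02,.24]); G=H+[0,.153,.1]
x,Rm=pose(G,-np.pi/2,np.pi/4,1); rel(x,Rm)
E
```

```text
t 14.75 pos [0.5612 0.1587 0.3253] q [ 0.176  0.357  1.313 -0.005  1.469  0.178] gap 0.0215 F [ 0.5  0.  -1.6]
travel [-0.0023 -0.0021 -0.0029] turn [-0.2485 -0.001  -0.0009] rows 0.0429419241176761 5.207677932586604
```

apply_moves(travel=[[-0.002,-0.002,-0.003],[-0.002,-0.002,-0.003],[-0.002,-0.002,-0.003],[-0.002,-0.002,-0.003],[-0.002,-0.002,-0.003],[-0.002,-0.002,-0.003],[-0.002,-0.002,-0.003],[-0.002,-0.002,-0.003]], turn=[[-0.03,0,0],[-0.07,0,0],[-0.11,0,0],[-0.15,0,0],[-0.19,0,0],[-0.22,0,0],[-0.24,0,0],[-0.2485,-0.001,-0.001]], fingers=[1,1,1,1,1,1,1,1])

```text
time_s: 15.55
tool_pos: [0.5596, 0.1604, 0.3241]
tool_rot: [0.384, 0.923, 0.002, -0.002]
wrist_force: [0.3, -0.7, -1.1]
finger_gap: 0.0215
```

```bash
python3 - <<'E'
from h import *; from kin import pose,ik
H=np.array([.56,.02,.24]); G=H+[0,.153,.03]
x,Rm=pose(G,-np.pi/2,np.pi/4,1); rel(x,Rm)
im,P,T=wcloud('w11'); snap('side','side11'); snap('scene','scene11')
for n in ('scene','side'):
    C=cloud(n,n+'11'); I=np.load(n+'11.npz')['im']; hsv=cv2.cvtColor(I,cv2.COLOR_RGB2HSV)
    m=(hsv[...,0]>8)&(hsv[...,0]<24)&(hsv[...,1]>70)&np.isfinite(C[...,0])&(C[...,2]>.25)&(C[...,0]>.45)&(C[...,0]<.68)&(C[...,1]<.3)&(C[...,1]>-.1)
    A=C[m]; print(n,len(A))
    for lo in np.arange(-.04,.24,.02):
        B=A[(A[:,1]>=lo)&(A[:,1]<lo+.02)]
        if len(B)>4: print(round(lo,2),len(B),'x',B[:,0].min().round(3),B[:,0].max().round(3),'z',B[:,2].min().round(4),np.percentile(B[:,2],95).round(4))
E
```

```text
t 15.55 pos [0.5596 0.1604 0.3241] q [ 0.531  0.589  1.183 -0.675  1.785  0.521] gap 0.0215 F [ 0.3 -0.7 -1.1]
travel [ 0.0016 -0.0946  0.0957] turn [0.0011 0.0006 0.0019] rows 1.3461479199642084 0.04802634474306388
scene 816
-0.02 18 x 0.55 0.583 z 0.3347 0.3609
0.0 137 x 0.538 0.587 z 0.3251 0.3618
0.02 174 x 0.539 0.586 z 0.3213 0.3609
0.04 76 x 0.548 0.576 z 0.3295 0.3491
0.06 66 x 0.552 0.573 z 0.3322 0.3476
0.08 71 x 0.55 0.573 z 0.3287 0.3482
0.1 71 x 0.55 0.573 z 0.3303 0.3481
0.12 73 x 0.552 0.573 z 0.3314 0.3486
0.14 71 x 0.552 0.573 z 0.3334 0.3487
0.16 48 x 0.55 0.574 z 0.3407 0.3497
0.18 9 x 0.554 0.579 z 0.3452 0.3833
side 625
-0.02 187 x 0.534 0.581 z 0.3139 0.3582
0.0 100 x 0.534 0.577 z 0.3281 0.3607
0.02 51 x 0.534 0.576 z 0.3279 0.3598
0.04 30 x 0.548 0.567 z 0.3317 0.3474
0.06 40 x 0.549 0.569 z 0.3323 0.3463
0.08 41 x 0.548 0.57 z 0.334 0.3467
0.1 36 x 0.549 0.567 z 0.3331 0.3464
0.12 37 x 0.548 0.568 z 0.3312 0.3467
0.14 37 x 0.549 0.569 z 0.3343 0.3468
0.16 30 x 0.546 0.571 z 0.3372 0.3555
0.18 20 x 0.547 0.572 z 0.34 0.3643
0.2 14 x 0.558 0.575 z 0.3358 0.3491
```

View pics/side11.png

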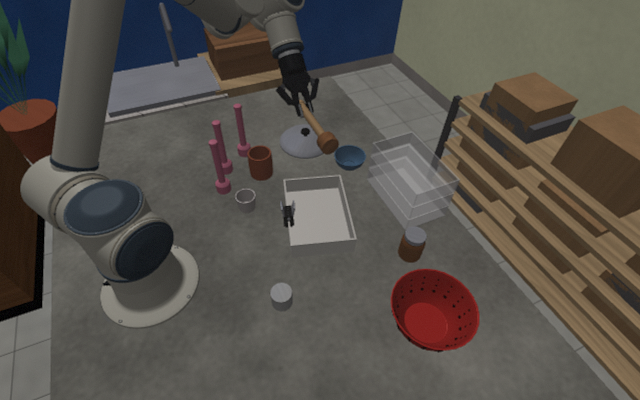

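View pics/scene11.png

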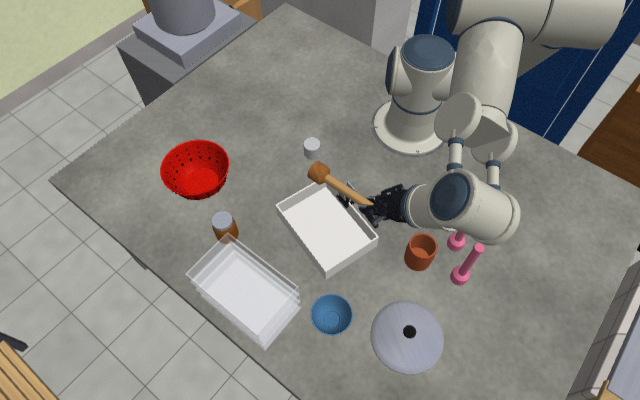

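The masher is level and its head is over the tray at (0.561, 0.017). The clip is still on the near wall, at side-picture (288,212). I lower it a little to a closer ready height and hold.

apply_moves(travel=[[0,-0.02,0.02],[0,-0.05,0.05],[0,-0.08,0.08],[0,-0.095,0.095],[0,-0.095,0.095],[0,-0.095,0.095],[0,-0.095,0.095],[0,-0.095,0.095]], turn=[[0,0,0],[0.001,0,0],[0.001,0,0.002],[0.001,0,0.002],[0.001,0,0.002],[0.001,0,0.002],[0.001,0,0.002],[0.001,0,0.002]], fingers=[1,1,1,1,1,1,1,1])

```text
time_s: 16.5
tool_pos: [0.5602, 0.16, 0.2593]
tool_rot: [0.381, 0.925, -0.002, 0.001]
wrist_force: [0.2, 0.3, -1.1]
finger_gap: 0.0211
```

apply_moves(travel=[[0,0,0],[0,0,0],[0,0,0],[0,0,0],[0,0,0],[0,0,0]], turn=[[0,0,0],[0,0,0],[0,0,0],[0,0,0],[0,0,0],[0,0,0]], fingers=[1,1,1,1,1,1])

```text
time_s: 17.1
tool_pos: [0.5602, 0.1599, 0.2593]
tool_rot: [0.381, 0.925, -0.002, 0.001]
wrist_force: [-0.3, -1.4, -1.9]
finger_gap: 0.0213
```

```bash
python3 - <<'E'
from h import *
s=ctrl.observe(); print(s['time_s'],s['tool_pos'],s['joint_velocities'].round(4),s['finger_gap'],s['wrist_force'])
snap('side','side12'); snap('scene','scene12')
for n in ('scene','side'):
    C=cloud(n,n+'12'); I=np.load(n+'12.npz')['im']; hsv=cv2.cvtColor(I,cv2.COLOR_RGB2HSV)
    m=(hsv[...,0]>8)&(hsv[...,0]<24)&(hsv[...,1]>70)&np.isfinite(C[...,0])&(C[...,2]>.2)&(C[...,0]>.45)&(C[...,0]<.68)&(C[...,1]<.3)&(C[...,1]>-.1)
    A=C[m]
    for lo in (0,.02,.06,.08,.1,.12,.14):
        B=A[(A[:,1]>=lo)&(A[:,1]<lo+.02)]
        if len(B)>4: print(n,round(lo,2),len(B),'x',B[:,0].min().round(3),B[:,0].max().round(3),'z',B[:,2].min().round(4),np.percentile(B[:,2],95).round(4))
C=cloud('scene','scene12'); m=np.isfinite(C[...,0])&(np.hypot(C[...,0]-.44,C[...,1]-.025)<.04)&(C[...,2]>.1)&(C[...,2]<.16); print('clip',m.sum(),C[m].min(0),C[m].max(0))
a=cv2.imread('pics/scene12.png'); b=cv2.imread('pics/side12.png')
cv2.imwrite('pics/c12.png',np.hstack([cv2.resize(a[140:280,270:410],(400,400)),cv2.resize(b[120:260,240:380],(400,400))]))
E
```

```text
17.1 [0.56019596 0.15992654 0.25931876] [ 0.0011  0.0018  0.0001 -0.0016 -0.0013 -0.0012] 0.021295486027973928 [-0.31131373 -1.3672471  -1.87320724]
scene 0 131 x 0.538 0.586 z 0.262 0.2957
scene 0.02 153 x 0.538 0.586 z 0.2603 0.2947
scene 0.06 59 x 0.551 0.573 z 0.2649 0.2834
scene 0.08 62 x 0.551 0.571 z 0.2675 0.2821
scene 0.1 64 x 0.55 0.573 z 0.264 0.282
scene 0.12 66 x 0.552 0.573 z 0.2686 0.2835
scene 0.14 67 x 0.55 0.573 z 0.2641 0.2827
side 0 98 x 0.534 0.578 z 0.2625 0.2946
side 0.02 43 x 0.534 0.575 z 0.2657 0.2943
side 0.06 39 x 0.549 0.568 z 0.2688 0.2809
side 0.08 35 x 0.549 0.568 z 0.2678 0.2812
side 0.1 37 x 0.548 0.568 z 0.2665 0.2805
side 0.12 33 x 0.548 0.568 z 0.2683 0.2811
side 0.14 34 x 0.55 0.57 z 0.2663 0.2813
clip 99 [0.41407601 0.00611493 0.10028866] [0.46485826 0.04773675 0.13325536]
```

View pics/c12.png

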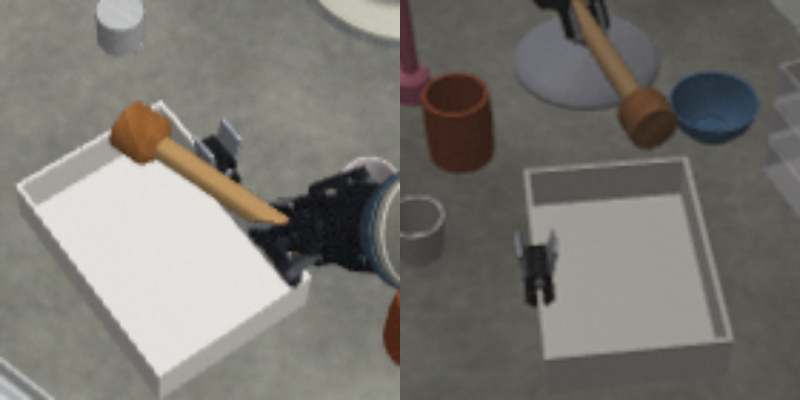

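The crops show the clip upright astride the near wall (right panel, 538,262) and the level masher with its head (left panel, 140,132) above the tray. The depth profile along the handle is flat to about 1 mm over 80 mm, and the arm is still, so I hand in.

```bash
python3 -c "
from bench import ctrl
print(ctrl.close_job())"
```

```text
the job is handed in; nothing more can be done
None
```

The scraper is clipped on the tray's near long wall and let go. The masher is out of its crock and held level and still, with its head over the tray. I handed in at about 17 s of the 62 s allowed.

- **Scraper:** it sits about 30 mm from the middle of the wall, well clear of the corners. By wrist-camera depth, its jaws are about 25 mm down over the wall, of 30 mm possible. It stands upright and symmetrical, and it looked unmoved in the last pictures.
- **Masher:** depth along the handle is flat to about 1 mm over 80 mm. The head is at about (0.56, 0.02), with its underside about 175 mm above the rim. The grip is steady at 110 N, and the joints are at rest.
- **Other things:** I touched none of the bystanders, and those in view in the last pictures stand where they were.

One thing to note: while I first squeezed the scraper, the closing pads pressed it onto the counter with about 17 N. I eased up 5 mm, and it then closed fully. No check failed; the two cameras differ by about 1–2 mm on the masher's height.

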